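# Find the ring that fits the torch

## Robot

A 6-joint arm with a two-finger parallel gripper is mounted at the origin on the work surface. World frame = base frame: x ahead of the robot, y to its left, z up, the work surface at z = 0. Lengths are in m, angles in rad, forces in N, time in s.
With the tool pointing down it reaches from about 0.375 to 0.9 m from the base axis. Payload 3.1 kg.
Tool frame: the origin (TCP) lies at the very end of the fingers, on their centre line; the grasp point (between the pads) lies 19 mm behind it (manip.hold_point_z is the distance from the TCP to the grasp point, in m); y points along the fingers, z is the direction in which the jaws open and shut, and the axes are right-handed (so a half turn about y gives the same grasp; the last joint's range is limited). The gripper opens to 85 mm and grips with 20 to 120 N. Pads are 22 mm wide; open, the fingers measure 114 mm over their backs; the gripper's body (76 mm by 85 mm) begins 54 mm behind the grasp point. The pads swing forward as they close: fully open they stand 13 mm farther back than shut.
Start: joints at [1.01, 0.527, 1.433, -0, 1.181, -0.178], TCP at [0.233, 0.58, 0.231] pointing down, gripper open.
Joint ranges: [-3.08, 3.08], [-0.75, 2.2], [0.22, 2.44], [-1.43, 4.57], [0, 2.65], [-2.85, 2.85]. Speed limits (rad/s): [2.79, 2.79, 3.14, 3.14, 3.14, 3.14].

## Interface

Orientations are given as a unit quaternion [x, y, z, w].
In Python, from station import manip, eyes, workorder gives the robot as it stands. The module is installed in compiled form; this text tells all that it offers.
- The arm moves only by the shell command python3 -m jog 'ROWS' [OPENING] [FORCE]. ROWS is JSON, a list of rows, each a list of 2 entries, a list of its own where there are three numbers: the shift along the tool's x, y, z in cm, then the turn about the tool's y in rad. A call has 1 to 20 rows; each row is the pose to reach, as a shift and turn from the pose commanded when the call began, along the tool's axes at that moment; what a row does not reach only later rows make up. A row lasts 1/12 s, in which the tool goes at most 41.7 mm and 7.16 degrees, less where a joint would pass 70% of its speed; a pose out of reach is approached as far as the arm can. A call with a gripper value outside its range is refused whole. OPENING is the finger opening in cm, from 0 to 8.54, set as the call begins (- or left out, the last holds). The fingers move at their own pace and stop on an object; FORCE is the grip in N (left out, the last holds). Time passes only in rows, so rows that repeat a pose let the fingers close. It gives the time, the measured TCP pose, the force and the opening at its end, in the units of the state.
- manip.sense(): the state, without advancing time (a new reading comes with each control period).
- eyes.snapshot(name): name is "scene" or "top"; returns a dict with "frame" (480x640x3 uint8, red, green, blue), "vfov" (degrees; the focal length in pixels is half the picture's height over the tangent of half this angle, whatever the lens; pixels are square), "cx", "cy" (the principal point, pixels), "rvec" (rotation vector, rad) and "tvec" (3), from world to camera coordinates, as OpenCV has them. Camera axes: x right, y down, z forward; pixel columns grow to the right and rows downward; lengths in m; the calibration is good to about 2 mm. A picture is of the moment at which its call begins. There is no depth.
- workorder.sign_off(): hands the job in, once; it reports no verdict.
The state is a dict: "t": time; "q": joint angles; "qd": joint speeds; "tau": joint torques, N m; "tcp_pos": TCP position; "tool_rot": TCP orientation; "force": force on the tool from outside, world axes, zero at the start; "ft_torque": the same for the moment, N m; "finger_gap": opening from 0.0 (shut) to 1.0 (fully open).
Only numpy, scipy, OpenCV 4.12 (cv2) and the standard library are available. Lean on these libraries where they do the work, as an engineer would, in place of code of your own. Each camera call takes 0.05 s, during which the arm holds its last target. There are 200 camera calls.

## Task

Hang up the loose torch, the one that is not in the charging cradle: hold it upright by the head and try its barrel down through the ring hooks on the pegboard one after another, from the widest towards the narrowest, until a ring that is too small stops it; then hang it by its head in the last ring it went through, the narrowest that takes it. Feel your way with a light touch, do not bend the hooks by force or drop the torch in, and leave the other torch and everything else where it is.

Things in the scene. Friction and masses are not known exactly. Their poses are not given: they have to be found in the camera images.
- torch_a: aluminium torch standing upright on its tail. Origin: centre of the tail's flat end; z to the lens. Length 132 mm: plain barrel 90 mm, then a head 44 mm across, 42 mm long (take it there), its flat shoulder wider than any ring. The barrel of one torch is 29 mm thick, of the other 24 mm, tail edge square; either may be the loose one. 0.1 to 0.23 kg
- torch_b: the other torch, alike but for the barrel's thickness (see torch_a). Origin: centre of the tail's flat end; z to the lens
- cradle: flat black charging cradle, a block 62 x 62 mm and 16 mm high with a round well of 40 mm through it; one torch stands in the well and is to be left alone. Origin: centre of the underside, at the well's axis. Fixed
- rack: white perforated steel board 430 mm long, top 225 mm above the bench, bamboo ledge 135 mm deep at its foot (top at 30 mm). Origin on the bench under the row of rings; x to the board (its face at x = 65 mm), y along it (-170 to 260 mm), z up. Ring tops at z = 180 mm, centres at x = 0, y = -96, -32, 32, 96 mm, widest first. Three plastic pegs, 40 mm long, at y = 165 to 240 mm. Fixed
- ring1 (a point): nominal centre of the first, widest ring's top face, on the rack, axes as the rack's. Steel ring, bore 36.5 mm, wall 3 mm, 7 mm high, open below. Every hook sits crooked: its true ring is up to 7 mm off its point along the row (y), anew at each start, and within 0.5 mm across it (x). Rings do not give sideways; downwards they spring 0.5 mm per N; over 10 N bends them
- ring2 (a point): nominal centre of the second ring's top face, fixed on the rack, axes as the rack's. Steel ring, bore 31.5 mm, wall 3 mm, 7 mm high, open below. The true ring: see ring1
- ring3 (a point): nominal centre of the third ring's top face, fixed on the rack, axes as the rack's. Steel ring, bore 26.5 mm, wall 3 mm, 7 mm high, open below. The true ring: see ring1
- ring4 (a point): nominal centre of the fourth, narrowest ring's top face, fixed on the rack, axes as the rack's. Steel ring, bore 21.5 mm, wall 3 mm, 7 mm high, open below. The true ring: see ring1
- shoe_brush: wooden shoe brush, 150 x 48 x 36 mm, bristles down, lying along the ledge under the rings; origin at the centre of its underside. Bystander
- whistle: green plastic whistle, about 45 mm long and 20 mm high, on the ledge under the rings; origin on its underside. Bystander
- spoon_rest: stainless spoon rest, dish 88 mm wide and 14 mm high with a short handle, on the ledge under the wide rings; origin on its underside. Bystander
- coil_tin: round mosquito coil tin with a screw lid, 113 mm across, 35 mm high, at the ledge's far end beyond the rings; origin at the centre of its underside. Bystander
- spray: small clear spray bottle, 44 mm across, 125 mm high, on the bench; origin at the centre of its underside. Bystander
- polish: low amber glass jar with a dark lid, 68 mm across, 42 mm high, on the bench; origin at the centre of its underside. Bystander
- driver: screwdriver with black handle, 160 mm long, lying on the bench; origin on its underside. Bystander

How it is judged:
On the way, in this order (a step that is already met when the one before it is completed fails the run):
1. the loose torch's tail has been through the first, widest ring (at least 12 mm below its top face) (((horizontal distance between torch_b and cradle below 0.012 m and (z of torch_a in the frame of ring1 below -0.012 m and horizontal distance between torch_a and ring1 below 0.016 m)) or (horizontal distance between torch_a and cradle below 0.012 m and (z of torch_b in the frame of ring1 below -0.012 m and horizontal distance between torch_b and ring1 below 0.016 m)))), for 0.05 s.
2. then through the second ring (((horizontal distance between torch_b and cradle below 0.012 m and (z of torch_a in the frame of ring2 below -0.012 m and horizontal distance between torch_a and ring2 below 0.016 m)) or (horizontal distance between torch_a and cradle below 0.012 m and (z of torch_b in the frame of ring2 below -0.012 m and horizontal distance between torch_b and ring2 below 0.016 m)))), for 0.05 s.
3. then the third ring: the 24 mm barrel has been through it, the 29 mm barrel has been set on it and stopped by it (((horizontal distance between torch_b and cradle below 0.012 m and (z of torch_a in the frame of ring3 between -0.01 and 0.01 m and horizontal distance between torch_a and ring3 below 0.016 m and contact force between torch_a and rack above 1 N)) or (horizontal distance between torch_a and cradle below 0.012 m and (z of torch_b in the frame of ring3 below -0.012 m and horizontal distance between torch_b and ring3 below 0.016 m)))), for 0.05 s.
4. then: the 24 mm barrel has been set on the fourth ring and stopped by it; the 29 mm barrel is back through the second ring (((horizontal distance between torch_b and cradle below 0.012 m and (z of torch_a in the frame of ring2 below -0.012 m and horizontal distance between torch_a and ring2 below 0.016 m)) or (horizontal distance between torch_a and cradle below 0.012 m and (z of torch_b in the frame of ring4 between -0.01 and 0.01 m and horizontal distance between torch_b and ring4 below 0.016 m and contact force between torch_b and rack above 1 N)))), for 0.05 s.
At the end, for the whole second after the job is handed in: The loose torch hangs by its shoulder, at rest and upright (0.15 rad), in the narrowest ring that takes it (29 mm barrel: second, 24 mm: third): tail 82 to 100 mm below the ring's top, within 16 mm of its point. The other torch stands in the cradle (within 12 mm of its centre) (((horizontal distance between torch_b and cradle below 0.012 m and (z of torch_a in the frame of ring2 below -0.012 m and horizontal distance between torch_a and ring2 below 0.016 m) and z of torch_a in the frame of ring2 between -0.1 and -0.082 m and angle between each of torch_a, torch_b's own z axis and vertical below 0.15 rad and linear speed of each of torch_a, torch_b below 0.02 m/s) or (horizontal distance between torch_a and cradle below 0.012 m and (z of torch_b in the frame of ring3 below -0.012 m and horizontal distance between torch_b and ring3 below 0.016 m) and z of torch_b in the frame of ring3 between -0.1 and -0.082 m and angle between each of torch_b, torch_a's own z axis and vertical below 0.15 rad and linear speed of each of torch_b, torch_a below 0.02 m/s))); the robot touches nothing.
It fails at once if a torch presses or strikes the rack or a ring hook with more than 10 N (contact force between any of torch_a, torch_b and rack above 10 N).
It fails at once if the gripper or arm strikes the rack with more than 15 N (contact force between any of the arm, the fingers and rack above 15 N).
It fails at once if a torch is tipped by more than 0.6 rad (angle between any of torch_a, torch_b's own z axis and vertical above 0.6 rad).
It fails at once if the torch in the cradle leaves it (both torches out of the cradle) (horizontal distance between each of torch_a, torch_b and cradle above 0.012 m).
It fails at once if a bystander is moved by more than 25 mm (distance of any of shoe_brush, whistle, spoon_rest, coil_tin, spray, polish, driver from where it was at the start of the episode above 0.025 m).
It also fails if it takes over 72 s, if anything falls off the work surface, if the arm or the gripper's body presses on something with over 40 N, if the wrist force passes 120 N, or if a joint passes its speed limit or range.

## Working session

There is one attempt and no reset: what is moved stays moved. The work goes in short steps, Python scripts to look and compute and a shell command to move; the robot and the scene stay as the last step left them, time stands still between calls to the robot, and variables do not carry over. Pictures are saved under pics/ and viewed, about 8 in all and at most 12, crops included, and the job is handed in when it is done.

```bash
mkdir -p pics; cat > h.py <<'E'
import numpy as np, cv2
from station import manip, eyes, workorder
def snap(n):
    s=eyes.snapshot(n); f=240/np.tan(np.radians(s['vfov']/2))
    s['K']=np.array([[f,0,s['cx']],[0,f,s['cy']],[0,0,1]]); s['R']=cv2.Rodrigues(np.array(s['rvec'],float))[0]; s['t']=np.array(s['tvec'],float); return s
def ray(s,u,v):
    d=s['R'].T@np.linalg.solve(s['K'],[u,v,1.]); return -s['R'].T@s['t'],d
def onz(s,u,v,z):
    c,d=ray(s,u,v); return c+d*(z-c[2])/d[2]
def proj(s,P):
    p=s['K']@(s['R']@np.array(P,float)+s['t']); return p[:2]/p[2]
def save(s,n,crop=None,k=1):
    im=s['frame'][:,:,::-1]
    if crop: a,b,c,d=crop; im=im[b:d,a:c]
    cv2.imwrite('pics/'+n,cv2.resize(im,None,fx=k,fy=k,interpolation=cv2.INTER_CUBIC))
E
python3 - <<'E'
from h import *
for n in('scene','top'):
    s=snap(n); save(s,n+'0.png'); print(n,s['vfov'],s['cx'],s['cy'],-s['R'].T@s['t'],s['R'].round(3).tolist())
    np.save(n+'0.npy',s,allow_pickle=True)
print(manip.sense(),manip.hold_point_z)
E
```

```text
scene 49.31344673276334 327.17157895796436 240.47024346560943 [ 1.34419631 -0.10005776  0.67914097] [[0.224, 0.975, -0.005], [0.543, -0.129, -0.83], [-0.81, 0.183, -0.558]]
top 54.43642662932587 317.8514617266094 246.83761007198808 [0.52120934 0.06550772 0.9615464 ] [[0.012, -1.0, -0.014], [-0.997, -0.011, -0.082], [0.082, 0.015, -0.997]]
{'t': 0.1, 'q': array([ 1.00946791e+00,  5.28381387e-01,  1.43378529e+00, -5.08542176e-05,
        1.18143008e+00, -1.78506841e-01]), 'qd': array([ 8.41959032e-04, -6.62927961e-04, -3.54571615e-03, -2.72076645e-04,
        5.84814185e-04,  5.80967819e-06]), 'tau': array([ 1.05491217e-04, -4.43304741e+01, -1.78587198e+01, -2.04760181e-04,
        3.85168445e-03,  2.01220638e-05]), 'tcp_pos': array([0.23309471, 0.57919511, 0.23042292]), 'tool_rot': array([ 0.69486035, -0.13475678,  0.13427545, -0.69352707]), 'force': array([ 0.29215151, -0.44016695, -0.01544095]), 'ft_torque': array([-0.0670829 ,  0.03456003, -0.02184843]), 'finger_gap': 1.0015573546785972} 0.0187
```

View pics/scene0.png

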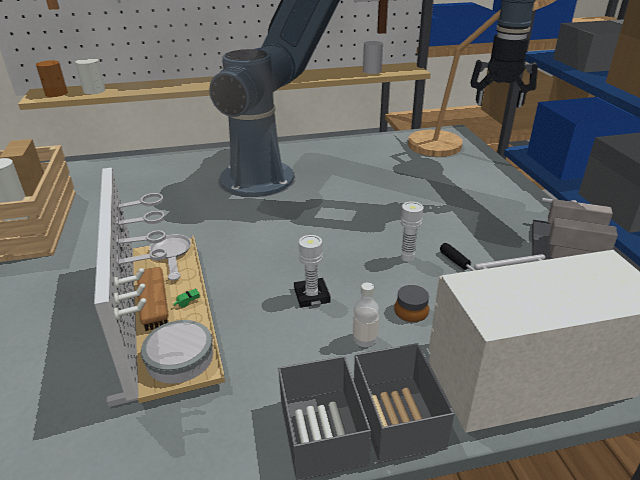

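View pics/top0.png

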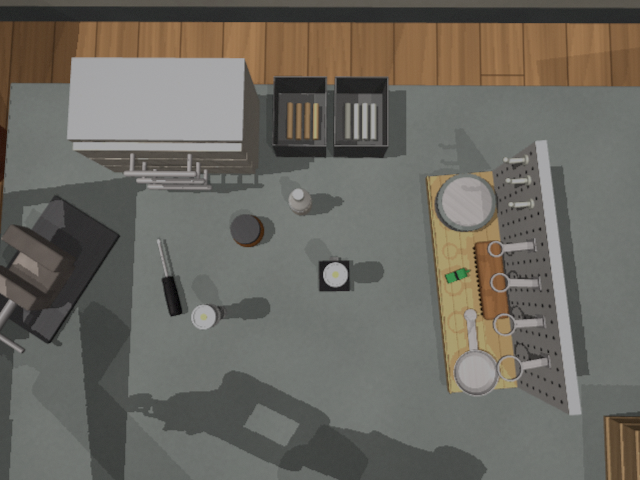

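Top view: loose torch head at about (204,317), cradled torch at (335,273), rings at about (509,368), (505,324), (501,283) and (496,249), running widest to narrowest. In the scene view the loose torch is at (411,232). Next I'll zoom in on the rings and torches.

```bash
python3 - <<'E'
from h import *
from scipy.spatial.transform import Rotation as Ro
s=np.load('scene0.npy',allow_pickle=True).item(); t=np.load('top0.npy',allow_pickle=True).item()
print(Ro.from_quat(manip.sense()['tool_rot']).as_matrix().round(3))
a=cv2.resize(t['frame'][235:390,470:570,::-1],None,fx=3.8,fy=3.8,interpolation=cv2.INTER_CUBIC)
b1=cv2.resize(s['frame'][195:270,385:440,::-1],None,fx=3.8,fy=3.8,interpolation=cv2.INTER_CUBIC)
b2=cv2.resize(s['frame'][230:305,285:340,::-1],None,fx=3.8,fy=3.8,interpolation=cv2.INTER_CUBIC)
b=np.vstack([b1,b2]); h=max(a.shape[0],b.shape[0])
p=lambda i:cv2.copyMakeBorder(i,0,h-i.shape[0],0,0,cv2.BORDER_CONSTANT)
cv2.imwrite('pics/z1.png',np.hstack([p(a),p(b)]))
# torch heads: bright blob in top, ray onto z=.132 ; 
def blob(im,c,r):
    x0,y0=c[0]-r,c[1]-r; g=im['frame'][y0:y0+2*r,x0:x0+2*r].min(2)
    m=(g>150).astype(np.uint8); n,l,st,ce=cv2.connectedComponentsWithStats(m); i=1+st[1:,4].argmax()
    (cx,cy),R=cv2.minEnclosingCircle(np.argwhere(l==i)[:,::-1].astype(np.float32)); return cx+x0,cy+y0,R,st[i].tolist()
for c,z in(((204,317),.132),((335,273),.132)):
    u=blob(t,c,22); P=onz(t,u[0],u[1],z); print(u,P.round(4), 'mm radius',u[2]*np.linalg.norm(P-(-t['R'].T@t['t']))/t['K'][0,0])
    for zz in (0,.132): print('scene proj',proj(s,[P[0],P[1],zz]).round(1))
for u,v in((509,368),(505,324),(501,283),(496,249)): print(onz(t,u,v,.18).round(4))
# barrel widths in scene: row profiles
for rows,c0,c1 in((range(236,256,4),395,425),(range(266,290,4),298,328)):
    for r in rows: print(r,s['frame'][r,c0:c1].mean(1).astype(int).tolist())
E
```

```text
[[ 0.928 -0.001  0.374]
 [-0.374 -0.002  0.928]
 [-0.    -1.    -0.002]]
(202.72535133361816, 316.5704231262207, 12.021474838256836, [9, 10, 24, 24, 402]) [0.4633 0.2802 0.132 ] mm radius 0.022126069321890856
scene proj [407. 257.]
scene proj [412.1 205.5]
(334.8547306060791, 274.3108100891113, 11.740082740783691, [11, 12, 23, 23, 393]) [0.5406 0.0474 0.132 ] mm radius 0.0208817587277148
scene proj [311.2 294.3]
scene proj [309.6 240. ]
[ 0.3898 -0.2378  0.18  ]
[ 0.461  -0.2327  0.18  ]
[ 0.5283 -0.2275  0.18  ]
[ 0.5849 -0.2203  0.18  ]
236 [131, 133, 135, 134, 135, 134, 139, 128, 80, 61, 72, 121, 141, 146, 139, 116, 127, 141, 139, 139, 122, 105, 141, 136, 135, 135, 136, 135, 135, 135]
240 [135, 134, 135, 136, 132, 135, 140, 125, 61, 97, 134, 128, 97, 58, 55, 54, 53, 66, 88, 107, 125, 140, 138, 135, 138, 137, 138, 140, 141, 140]
244 [132, 133, 133, 134, 136, 139, 139, 113, 88, 123, 92, 54, 79, 115, 114, 114, 105, 79, 79, 107, 129, 121, 137, 138, 138, 137, 137, 136, 139, 139]
248 [133, 134, 136, 136, 135, 138, 132, 114, 104, 48, 78, 124, 146, 146, 147, 147, 142, 126, 84, 97, 123, 14
[... 368 characters left out ...]
32, 134, 133, 138, 133, 106, 79, 113, 136, 138, 138, 137, 134, 132, 112, 73, 109, 139, 136, 135, 132, 134, 133, 135, 132, 133, 133, 135]
274 [136, 138, 137, 137, 138, 140, 132, 88, 95, 126, 107, 79, 57, 66, 86, 90, 121, 134, 103, 106, 141, 140, 138, 136, 137, 137, 136, 134, 134, 135]
278 [138, 136, 136, 138, 135, 138, 133, 114, 104, 71, 80, 112, 112, 112, 103, 81, 82, 110, 136, 109, 77, 44, 10, 12, 47, 111, 145, 139, 136, 135]
282 [26, 25, 31, 34, 32, 36, 36, 53, 83, 100, 140, 144, 143, 144, 142, 142, 141, 127, 103, 110, 25, 35, 30, 32, 31, 23, 53, 111, 143, 140]
286 [32, 36, 36, 34, 38, 30, 12, 76, 130, 122, 103, 79, 59, 55, 69, 82, 109, 145, 134, 83, 8, 15, 25, 28, 36, 31, 28, 23, 91, 153]
```

View pics/z1.png

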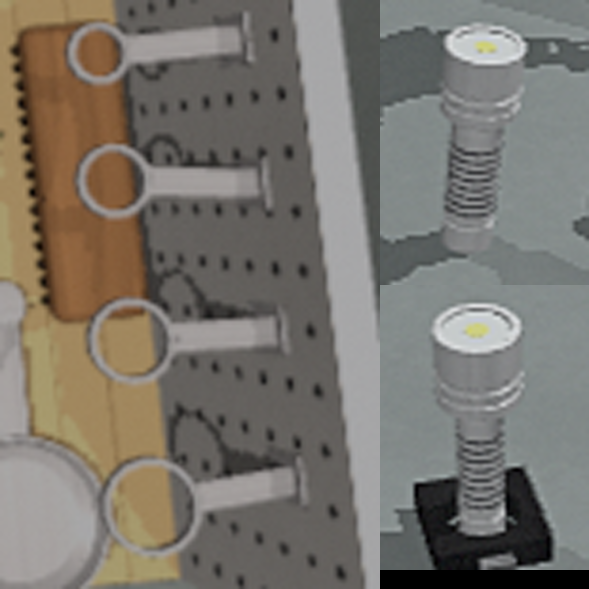

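The ratio of barrel to head width is about 0.66 for the loose torch and 0.55 for the cradled one. So the loose torch is the 29 mm one, torch_a: it goes through rings 1 and 2, stops on 3, then back to 2. I'm moving above it now.

```bash
python3 -m jog '[[[10,0,-6],0.35],[[20,0,-12],0.7],[[32.5,0,-19.1],1.10],[[32.5,0,-19.1],1.10],[[32.5,0,-19.1],1.10],[[32.5,0,-19.1],1.10],[[32.5,0,-19.1],1.10],[[32.5,0,-19.1],1.10],[[32.5,0,-19.1],1.10],[[32.5,0,-19.1],1.10],[[32.5,0,-19.1],1.10],[[32.5,0,-19.1],1.10],[[32.5,0,-19.1],1.10],[[32.5,0,-19.1],1.10],[[32.5,0,-19.1],1.10],[[32.5,0,-19.1],1.10]]' 8.5 40
python3 - <<'E'
from h import *
from scipy.spatial.transform import Rotation as Ro
m=manip.sense();print(Ro.from_quat(m['tool_rot']).as_matrix().round(3),m['q'].round(2))
t=snap('top');s=snap('scene')
a=t['frame'][220:420,120:320,::-1];b=s['frame'][120:320,310:510,::-1]
cv2.imwrite('pics/z2.png',cv2.resize(np.hstack([a,b]),None,fx=2,fy=2))
p=m['tcp_pos'];print(proj(t,p),proj(s,p),proj(s,[.4633,.2802,.132]))
E
```

```text
t: 1.43
tcp_pos: [0.4627, 0.2822, 0.2313]
tool_rot: [0.522, -0.477, 0.477, -0.522]
force: [0.8, -0.1, -0.6]
finger_gap: 0.994
[[ 0.09  -0.     0.996]
 [-0.996 -0.     0.09 ]
 [-0.    -1.    -0.   ]] [0.34 0.42 1.64 0.   1.08 0.25]
[184.85199795 321.19222071] [417.20471217 161.62545601] [412.05714457 205.48159797]
```

View pics/z2.png

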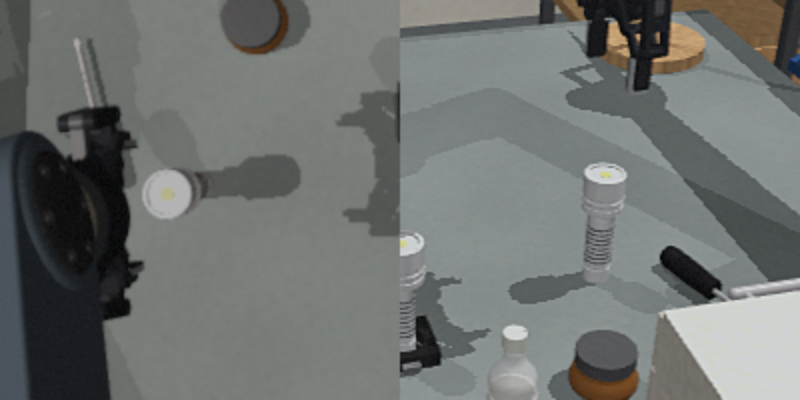

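The gripper sits above the torch, with its shadow and fingertips consistent with the projected TCP. Next I'll descend and grip.

```bash
python3 -m jog '[[[0.1,3,0],0],[[0.2,6,0],0],[[0.2,9,0],0],[[0.2,11,0],0],[[0.2,12.5,0],0],[[0.2,13.7,0],0],[[0.2,13.7,0],0],[[0.2,13.7,0],0]]' 8.5 60
python3 -m jog '[[[0,0,0],0],[[0,0,0],0],[[0,0,0],0],[[0,0,0],0],[[0,0,0],0],[[0,0,0],0],[[0,0,0],0],[[0,0,0],0],[[0,0,0],0],[[0,0,0],0]]' 4 60
python3 -m jog '[[[0,-1,0],0],[[0,-2,0],0],[[0,-2,0],0],[[0,-2,0],0]]' 4 60
```

```text
t: 2.2
tcp_pos: [0.4634, 0.2793, 0.0939]
tool_rot: [0.522, -0.478, 0.477, -0.521]
force: [0.6, -0.2, -0.2]
finger_gap: 0.997
t: 3.03
tcp_pos: [0.4644, 0.2795, 0.0955]
tool_rot: [-0.521, 0.477, -0.478, 0.522]
force: [-1.1, 0.6, 7.5]
finger_gap: 0.502
t: 3.37
tcp_pos: [0.4642, 0.2794, 0.1152]
tool_rot: [-0.521, 0.477, -0.478, 0.522]
force: [-0.3, -0.2, -2.1]
finger_gap: 0.501
```

```bash
python3 -m jog '[[[0,-4,0],0],[[0,-8,0],0],[[0,-12,0],0],[[0,-16,0],0],[[2,-19.5,-0.5],0],[[5,-19.5,-1.2],0],[[8,-19.5,-1.9],0],[[11,-19.5,-2.6],0],[[14,-19.5,-3.3],0],[[17,-19.5,-4],0],[[20,-19.5,-4.7],0],[[23,-19.5,-5.4],0],[[26,-19.5,-6.1],0],[[29,-19.5,-6.8],0],[[32,-19.5,-7.5],0],[[35,-19.5,-8.2],0],[[38,-19.5,-8.9],0],[[41,-19.5,-9.6],0],[[44,-19.5,-10.3],0],[[47,-19.5,-11],0]]' 4 60
python3 -m jog '[[[2,0,-0.5],0],[[4,0,-0.9],0],[[4,0,-0.9],0],[[4,0,-0.9],0],[[4,0,-0.9],0]]' 4 60
```

```text
t: 5.03
tcp_pos: [0.3945, -0.1997, 0.3089]
tool_rot: [-0.521, 0.478, -0.477, 0.521]
force: [0.1, -0.0, -1.7]
finger_gap: 0.502
t: 5.45
tcp_pos: [0.3895, -0.2383, 0.3088]
tool_rot: [-0.521, 0.478, -0.477, 0.522]
force: [0.3, 0.6, -2.1]
finger_gap: 0.499
```

```bash
python3 -m jog '[[[0.12,0,0.13],0],[[0.12,0,0.13],0],[[0.12,2,0.13],0],[[0.12,2,0.13],0],[[0.12,2,0.13],0],[[0.12,2,0.13],0]]' 4 60
python3 - <<'E'
from h import *
s=snap('scene'); save(s,'z3.png',(90,100,250,270),4)
p=manip.sense()['tcp_pos']; print(p,proj(s,[p[0],p[1],p[2]-.0955]),proj(s,[.3898,-.2387,.18]))
E
```

```text
t: 5.95
tcp_pos: [0.3916, -0.2401, 0.2897]
tool_rot: [-0.522, 0.477, -0.477, 0.522]
force: [0.4, 0.2, -1.8]
finger_gap: 0.498
[ 0.39180653 -0.24035393  0.28997119] [148.53965707 190.87998768] [150.91225615 196.82195436]
```

View pics/z3.png

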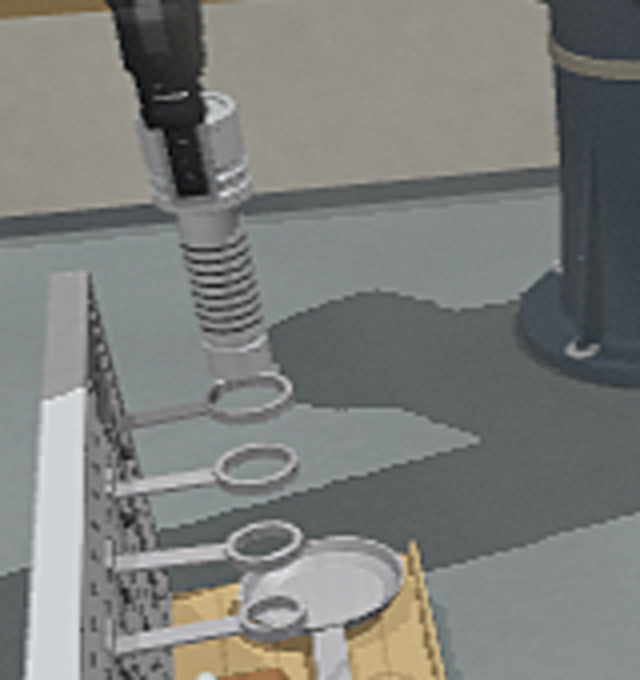

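```bash
python3 -m jog '[[[-0.1,0,-0.08],0],[[-0.1,0.5,-0.08],0],[[-0.1,1,-0.08],0],[[-0.1,1.3,-0.08],0],[[-0.1,1.5,-0.08],0],[[-0.1,1.6,-0.08],0],[[-0.1,1.65,-0.08],0],[[-0.1,1.65,-0.08],0]]' 4 60
```

```text
t: 6.67
tcp_pos: [0.3905, -0.2395, 0.2727]
tool_rot: [0.521, -0.478, 0.477, -0.521]
force: [-0.4, 0.6, -2.1]
finger_gap: 0.501
```

```bash
python3 -m jog '[[[0,0.1,0],0],[[0,0.2,0],0],[[0,0.3,0],0],[[0,0.3,0],0]]' 4 60
```

```text
t: 7.0
tcp_pos: [0.3904, -0.2394, 0.2697]
tool_rot: [-0.522, 0.478, -0.477, 0.522]
force: [0.5, 0.0, -1.9]
finger_gap: 0.499
```

```bash
python3 -m jog '[[[0,0.3,0],0],[[0,0.6,0],0],[[0,0.9,0],0],[[0,1.1,0],0],[[0,1.1,0],0],[[0,1.1,0],0]]' 4 60
python3 -m jog '[[[0.1,0,0],0],[[0.2,0,0],0],[[0.2,0,0],0]]' 4 60
python3 -m jog '[[[0.04,0,0],0],[[0.08,0,0],0],[[0.08,0,0],0]]' 4 60
```

```text
t: 7.5
tcp_pos: [0.3905, -0.2394, 0.2586]
tool_rot: [-0.522, 0.478, -0.477, 0.522]
force: [-0.2, -0.1, -2.2]
finger_gap: 0.5
t: 7.75
tcp_pos: [0.3909, -0.2418, 0.259]
tool_rot: [0.522, -0.477, 0.478, -0.521]
force: [0.2, 0.3, -1.7]
finger_gap: 0.504
t: 8.0
tcp_pos: [0.3908, -0.2423, 0.2589]
tool_rot: [0.522, -0.477, 0.478, -0.521]
force: [-0.1, 0.6, -1.7]
finger_gap: 0.503
```

```bash
for i in 1 2; do python3 -m jog '[[[0.05,0,0],0],[[0.05,0,0],0]]' 4 60 | grep -E 'pos|force'; done
```

```text
tcp_pos: [0.3908, -0.2428, 0.2588]
force: [-0.9, 0.5, -2.1]
tcp_pos: [0.3909, -0.2433, 0.2588]
force: [-0.1, -1.3, -1.3]
```

```bash
python3 -m jog '[[[0.05,0,0],0],[[0.05,0,0],0]]' 4 60 | grep -E 'pos|force'
```

```text
tcp_pos: [0.3909, -0.2437, 0.2588]
force: [-0.2, 0.4, -2.1]
```

```bash
python3 -m jog '[[[0.05,0,0],0],[[0.05,0,0],0],[[0.05,0,0],0]]' 4 60 | grep -E 'pos|force'
```

```text
tcp_pos: [0.3909, -0.244, 0.2588]
force: [0.1, 1.3, -1.7]
```

```bash
python3 -m jog '[[[0.05,0,0],0],[[0.05,0,0],0],[[0.05,0,0],0]]' 4 60 | grep -E 'pos|force'
```

```text
tcp_pos: [0.3909, -0.2443, 0.2587]
force: [1.0, 2.1, -1.8]
```

```bash
python3 -m jog '[[[0.05,0,0],0],[[0.05,0,0],0],[[0.05,0,0],0]]' 4 60 | grep -E 'pos|force'
```

```text
tcp_pos: [0.3909, -0.2447, 0.2587]
force: [0.1, 3.3, -2.4]
```

```bash
python3 -m jog '[[[-0.3,0,0],0],[[-0.6,0,0],0],[[-0.8,0,0],0],[[-0.8,0,0],0],[[-0.8,0,0],0]]' 4 60 | grep -E 'pos|force'
```

```text
tcp_pos: [0.3905, -0.2375, 0.259]
force: [-0.1, -0.3, -2.6]
```

```bash
python3 -m jog '[[[-0.06,0,0],0],[[-0.06,0,0],0],[[-0.06,0,0],0]]' 4 60 | grep -E 'pos|force'
```

```text
tcp_pos: [0.3903, -0.2368, 0.2589]
force: [-0.5, 0.6, -2.2]
```

```bash
python3 -m jog '[[[-0.06,0,0],0],[[-0.06,0,0],0],[[-0.06,0,0],0]]' 4 60 | grep -E 'pos|force'
```

```text
tcp_pos: [0.3902, -0.2361, 0.2588]
force: [0.5, -0.1, -1.2]
```

```bash
python3 -m jog '[[[-0.06,0,0],0],[[-0.06,0,0],0],[[-0.06,0,0],0]]' 4 60 | grep -E 'pos|force'
```

```text
tcp_pos: [0.3903, -0.2358, 0.2589]
force: [0.6, -1.2, -1.9]
```

```bash
python3 -m jog '[[[-0.06,0,0],0],[[-0.06,0,0],0],[[-0.06,0,0],0]]' 4 60 | grep -E 'pos|force'
```

```text
tcp_pos: [0.3903, -0.2354, 0.259]
force: [-0.6, -1.9, -2.9]
```

```bash
python3 -m jog '[[[-0.04,0,0],0],[[-0.04,0,0],0],[[-0.04,0,0],0]]' 4 60 | grep -E 'pos|force'
```

```text
tcp_pos: [0.3903, -0.2351, 0.259]
force: [0.2, -2.9, -1.9]
```

```bash
python3 -m jog '[[[0.25,0,0],0],[[0.49,0,0.1],0],[[0.49,0,0.3],0],[[0.49,0,0.36],0],[[0.49,0,0.36],0],[[0.49,0,0.36],0]]' 4 60 | grep -E 'pos|force'
```

```text
tcp_pos: [0.394, -0.2386, 0.2586]
force: [0.6, -0.2, -1.5]
```

```bash
python3 -m jog '[[[0,0,0.06],0],[[0,0,0.06],0],[[0,0,0.06],0]]' 4 60 | grep -E 'pos|force'
```

```text
tcp_pos: [0.3943, -0.2387, 0.2587]
force: [-0.4, 0.9, -1.9]
```

```bash
python3 -m jog '[[[0,0,0.06],0],[[0,0,0.06],0],[[0,0,0.06],0]]' 4 60 | grep -E 'pos|force'
```

```text
tcp_pos: [0.3947, -0.2387, 0.2586]
force: [-2.4, -0.7, -1.6]
```

```bash
python3 -m jog '[[[0.12,0,-0.3],0],[[0.12,0,-0.6],0],[[0.12,0,-0.8],0],[[0.12,0,-0.8],0],[[0.12,0,-0.8],0]]' 4 60 | grep -E 'pos|force'
```

```text
tcp_pos: [0.3876, -0.241, 0.259]
force: [0.3, 0.1, -1.2]
```

```bash
python3 -m jog '[[[0,0,-0.06],0],[[0,0,-0.06],0],[[0,0,-0.06],0]]' 4 60 | grep -E 'pos|force'
```

```text
tcp_pos: [0.3869, -0.2409, 0.2589]
force: [0.5, -0.1, -1.4]
```

```bash
python3 -m jog '[[[0,0,-0.06],0],[[0,0,-0.06],0],[[0,0,-0.06],0]]' 4 60 | grep -E 'pos|force'
```

```text
tcp_pos: [0.3866, -0.241, 0.2589]
force: [1.8, 0.5, -1.8]
```

```bash
python3 -m jog '[[[0,0,0.4],0],[[0,-1,0.4],0],[[0,-2,0.4],0],[[0,-3,0.4],0],[[0,-3.7,0.4],0],[[0,-3.7,0.4],0],[[0,-3.7,2],0],[[0,-3.7,4],0],[[-0.1,-3.7,6],0],[[-0.15,-3.7,7.6],0],[[-0.15,-3.7,7.6],0],[[-0.15,-3.7,7.6],0],[[-0.15,-3.7,7.6],0],[[-0.15,-3.7,7.6],0]]' 4 60
```

```text
t: 14.0
tcp_pos: [0.4608, -0.2326, 0.2954]
tool_rot: [0.522, -0.478, 0.477, -0.521]
force: [0.5, -0.3, -2.1]
finger_gap: 0.5
```

```bash
python3 -m jog '[[[0.01,0.5,0.07],0],[[0.01,1,0.07],0],[[0.01,1.5,0.07],0],[[0.01,1.8,0.07],0],[[0.01,2.0,0.07],0],[[0.01,2.1,0.07],0],[[0.01,2.15,0.07],0],[[0.01,2.15,0.07],0],[[0.01,2.15,0.07],0]]' 4 60 | grep -E 'pos|force'
python3 -m jog '[[[0,0.1,0],0],[[0,0.2,0],0],[[0,0.2,0],0],[[0,0.2,0],0]]' 4 60| grep -E 'pos|force'
```

```text
tcp_pos: [0.4626, -0.2329, 0.2745]
force: [-0.2, 0.2, -1.4]
tcp_pos: [0.4625, -0.2327, 0.2723]
force: [0.2, -1.1, -1.8]
```

```bash
python3 -m jog '[[[0,0.1,0],0],[[0,0.15,0],0],[[0,0.15,0],0],[[0,0.15,0],0]]' 4 60| grep -E 'pos|force'
python3 -m jog '[[[0,0.1,0],0],[[0,0.15,0],0],[[0,0.15,0],0],[[0,0.15,0],0]]' 4 60| grep -E 'pos|force'
```

```text
tcp_pos: [0.4625, -0.2328, 0.2707]
force: [-0.8, -0.0, -1.8]
tcp_pos: [0.4625, -0.2328, 0.2693]
force: [0.1, 0.2, -1.9]
```

```bash
python3 -m jog '[[[0,0.2,0],0],[[0,0.4,0],0],[[0,0.6,0],0],[[0,0.6,0],0]]' 4 60| grep -E 'pos|force'
python3 -m jog '[[[0,0.2,0],0],[[0,0.5,0],0],[[0,0.5,0],0],[[0,0.5,0],0]]' 4 60| grep -E 'pos|force'
```

```text
tcp_pos: [0.4622, -0.2326, 0.2627]
force: [-0.4, 0.5, -1.6]
tcp_pos: [0.4624, -0.2327, 0.2581]
force: [0.2, -0.4, -1.8]
```

```bash
python3 -m jog '[[[0,-0.7,0],0],[[0,-1.5,0],0],[[0,-2.5,0],0],[[0,-3.7,0],0],[[0,-3.7,0],0],[[0,-3.7,0],0],[[0,-3.7,2],0],[[0,-3.7,4],0],[[-0.05,-3.7,6],0],[[-0.06,-3.7,6.85],0],[[-0.06,-3.7,6.85],0],[[-0.06,-3.7,6.85],0],[[-0.06,-3.7,6.85],0]]' 4 60
python3 -m jog '[[[0,0.5,0],0],[[0,1,0],0],[[0,1.3,0],0],[[0,1.45,0],0],[[0,1.55,0],0],[[0,1.55,0],0],[[0,1.55,0],0]]' 4 60 | grep -E 'pos|force'
```

```text
t: 17.5
tcp_pos: [0.5294, -0.2259, 0.2948]
tool_rot: [0.522, -0.478, 0.477, -0.521]
force: [0.4, -1.0, -2.7]
finger_gap: 0.496
tcp_pos: [0.5307, -0.2262, 0.2798]
force: [0.8, -0.6, -1.3]
```

```bash
python3 -m jog '[[[0,0.1,0],0],[[0,0.2,0],0],[[0,0.3,0],0],[[0,0.3,0],0],[[0,0.3,0],0]]' 4 60 | grep -E 'pos|force'
```

```text
tcp_pos: [0.5307, -0.2261, 0.2768]
force: [0.9, 0.0, -1.6]
```

```bash
python3 -m jog '[[[0,0.1,0],0],[[0,0.2,0],0],[[0,0.2,0],0],[[0,0.2,0],0]]' 4 60 | grep -E 'pos|force'
```

```text
tcp_pos: [0.5308, -0.2262, 0.275]
force: [-0.3, -0.5, -0.2]
```

```bash
python3 -m jog '[[[0,0.1,0],0],[[0,0.15,0],0],[[0,0.15,0],0],[[0,0.15,0],0],[[0,0.15,0],0]]' 4 60 | grep -E 'pos|force'
```

```text
tcp_pos: [0.5308, -0.2263, 0.2737]
force: [-0.1, 0.5, 1.5]
```

```bash
python3 -m jog '[[[0,-0.7,0],0],[[0,-1.5,0],0],[[0,-2.1,0],0],[[0,-2.1,0],0],[[0,-2.1,-2],0],[[0,-2.1,-4],0],[[0,-2.1,-6],0],[[0.02,-2.1,-6.87],0],[[0.02,-2.1,-6.87],0],[[0.02,-2.1,-6.87],0],[[0.02,-2.1,-6.87],0]]' 4 60
python3 -m jog '[[[0,0.5,0],0],[[0,1,0],0],[[0,1.2,0],0],[[0,1.2,0],0],[[0,1.2,0],0]]' 4 60 | grep -E 'pos|force'
```

```text
t: 20.17
tcp_pos: [0.4634, -0.2328, 0.2946]
tool_rot: [-0.521, 0.477, -0.478, 0.522]
force: [-0.4, -0.3, -1.9]
finger_gap: 0.503
tcp_pos: [0.4623, -0.2322, 0.2818]
force: [-0.2, -0.4, -1.9]
```

```bash
python3 -m jog '[[[0.04,0.3,0],0],[[0.04,0.6,0],0],[[0.04,0.8,0],0],[[0.04,0.9,0],0],[[0.04,0.95,0],0],[[0.04,0.95,0],0],[[0.04,0.95,0],0]]' 4 60 | grep -E 'pos|force'
python3 -m jog '[[[0,0.1,0],0],[[0,0.2,0],0],[[0,0.2,0],0],[[0,0.2,0],0]]' 4 60 | grep -E 'pos|force'
```

```text
tcp_pos: [0.4624, -0.2329, 0.2729]
force: [-0.4, -0.4, -1.8]
tcp_pos: [0.4622, -0.2328, 0.2707]
force: [0.1, 0.8, -1.8]
```

```bash
python3 -m jog '[[[0,0.3,0],0],[[0,0.6,0],0],[[0,1.1,0],0],[[0,1.1,0],0],[[0,1.1,0],0]]' 4 60 | grep -E 'pos|force'
python3 -m jog '[[[0,0,0.06],0],[[0,0,0.12],0],[[0,0,0.12],0],[[0,0,0.12],0]]' 4 60 | grep -E 'pos|force'
```

```text
tcp_pos: [0.462, -0.2326, 0.2592]
force: [0.0, -0.5, -1.6]
tcp_pos: [0.4631, -0.2327, 0.2598]
force: [-2.1, -0.3, -1.6]
```

```bash
python3 -m jog '[[[0,0,-0.12],0],[[0,0,-0.24],0],[[0,0,-0.24],0],[[0,0,-0.24],0]]' 4 60 | grep -E 'pos|force'
```

```text
tcp_pos: [0.4614, -0.233, 0.26]
force: [-0.2, -0.2, -0.6]
```

```bash
python3 -m jog '[[[0.06,0,0],0],[[0.12,0,0],0],[[0.12,0,0],0],[[0.12,0,0],0]]' 4 60 | grep -E 'pos|force'
python3 -m jog '[[[-0.12,0,0],0],[[-0.24,0,0],0],[[-0.24,0,0],0],[[-0.24,0,0],0]]' 4 60 | grep -E 'pos|force'
```

```text
tcp_pos: [0.4613, -0.2342, 0.2598]
force: [-0.0, -0.4, -2.4]
tcp_pos: [0.461, -0.2316, 0.2598]
force: [-0.4, 0.5, -1.9]
```

```bash
python3 -m jog '[[[0.13,0,0.02],0],[[0.13,0.3,0.02],0],[[0.13,0.6,0.02],0],[[0.13,1,0.02],0],[[0.13,1,0.02],0]]' 4 60 | grep -E 'pos|force'
```

```text
tcp_pos: [0.4607, -0.2326, 0.2487]
force: [-0.2, 0.0, -1.9]
```

```bash
python3 -m jog '[[[0,0.4,0],0],[[0,0.8,0],0],[[0,1.2,0],0],[[0,1.5,0],0],[[0,1.5,0],0]]' 4 60 | grep -E 'pos|force'
```

```text
tcp_pos: [0.4609, -0.2327, 0.2339]
force: [-0.3, 0.4, -2.3]
```

```bash
python3 -m jog '[[[0,0.4,0],0],[[0,0.8,0],0],[[0,1.2,0],0],[[0,1.5,0],0],[[0,1.5,0],0]]' 4 60 | grep -E 'pos|force'
```

```text
tcp_pos: [0.4609, -0.2327, 0.219]
force: [-0.1, 0.5, -2.3]
```

```bash
python3 -m jog '[[[0,0.4,0.02],0],[[0,0.8,0.03],0],[[0,1.2,0.03],0],[[0,1.5,0.03],0],[[0,1.5,0.03],0]]' 4 60 | grep -E 'pos|force'
```

```text
tcp_pos: [0.4612, -0.2326, 0.204]
force: [-0.3, 0.5, -2.4]
```

```bash
python3 -m jog '[[[0,0.4,0],0],[[0,0.8,0],0],[[0,1.2,0],0],[[0,1.4,0],0],[[0,1.4,0],0],[[0,1.4,0],0]]' 4 60 | grep -E 'pos|force'
```

```text
tcp_pos: [0.4616, -0.2329, 0.1906]
force: [-0.5, 0.2, -1.8]
```

```bash
python3 -m jog '[[[0,0.1,0],0],[[0,0.2,0],0],[[0,0.3,0],0],[[0,0.3,0],0],[[0,0.3,0],0]]' 4 60 | grep -E 'pos|force'
```

```text
tcp_pos: [0.4616, -0.233, 0.1878]
force: [-1.1, 0.1, -1.9]
```

```bash
python3 -m jog '[[[0,0.1,0],0],[[0,0.2,0],0],[[0,0.25,0],0],[[0,0.25,0],0],[[0,0.25,0],0]]' 4 60 | grep -E 'pos|force'
```

```text
tcp_pos: [0.4616, -0.233, 0.1853]
force: [-0.2, -0.6, -1.7]
```

```bash
python3 -m jog '[[[0,0.05,0],0],[[0,0.1,0],0],[[0,0.1,0],0],[[0,0.1,0],0]]' 4 60 | grep -E 'pos|force'
```

```text
tcp_pos: [0.4617, -0.233, 0.1845]
force: [-0.2, 1.0, 1.1]
```

```bash
python3 -m jog '[[[0,-0.03,0],0],[[0,-0.03,0],0],[[0,-0.03,0],0],[[0,-0.03,0],0],[[0,-0.03,0],0],[[0,-0.03,0],0]]' 6.5 60
python3 -m jog '[[[0,-0.5,0],0],[[0,-1.5,0],0],[[0,-3,0],0],[[0,-5,0],0],[[0,-8,0],0],[[0,-11,0],0],[[-3,-13,0],0],[[-7,-13,0],0],[[-11,-13,0],0],[[-15,-13,0],0],[[-19,-13,0],0],[[-22,-13,0],0],[[-22,-13,0],0],[[-22,-13,0],0]]'
python3 - <<'E'
from h import *
t=snap('top');s=snap('scene')
a=cv2.resize(t['frame'][220:400,420:580,::-1],None,fx=2.5,fy=2.5);b=cv2.resize(s['frame'][130:310,90:250,::-1],None,fx=2.5,fy=2.5)
cv2.imwrite('pics/z4.png',np.hstack([a,b]))
E
```

```text
t: 27.08
tcp_pos: [0.4617, -0.233, 0.1846]
tool_rot: [0.522, -0.477, 0.478, -0.522]
force: [-0.7, 0.1, 0.4]
finger_gap: 0.76
t: 28.25
tcp_pos: [0.4421, -0.0125, 0.3156]
tool_rot: [-0.522, 0.476, -0.477, 0.523]
force: [0.7, -0.9, -0.2]
finger_gap: 0.757
```

View pics/z4.png

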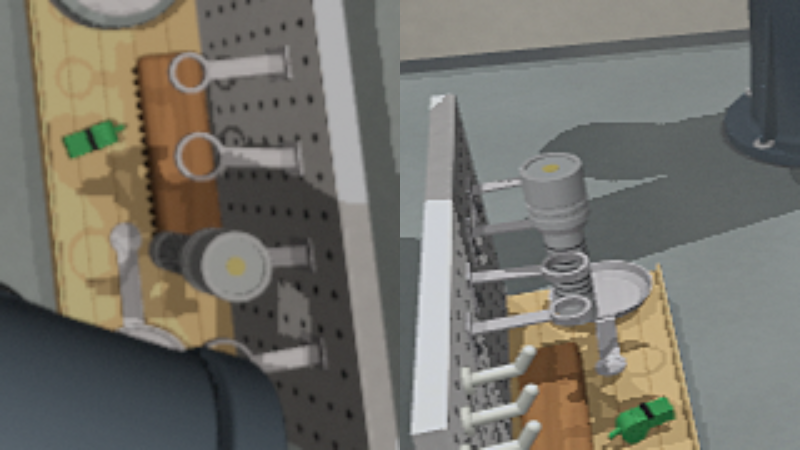

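```bash
python3 - <<'E'
from h import *
t=snap('top');s=snap('scene')
for z in(.221,.18,.09): print(z,(proj(t,[.4608,-.2314,z])-[420,220])*2.5,(proj(s,[.4608,-.2314,z])-[90,130])*2.5+[400,0])
E
```

```text
0.221 [235.66152916 265.68817398] [546.93700223 162.84714293]
0.18 [210.47004669 260.23128754] [557.74343759 211.39474947]
0.09 [163.57471096 250.0729921 ] [579.76572096 310.32923743]
```

The head and tail are where a torch hanging upright in ring 2 should appear, to within about 3 pixels, and the bystanders look untouched. I'm handing the job in.

```bash
python3 -c "
from station import workorder; print(workorder.sign_off())"
```

```text
the job is handed in; nothing more can be done
None
```

The loose torch now hangs by its shoulder in the second ring, and I handed the job in at about 28 s of the 72 s allowed. The hand-in reported no verdict.

- **Which torch:** the pictures showed the loose one has the 29 mm barrel, so the second ring is the narrowest that takes it.
- **Trying the rings:** its tail went about 17 mm below the top of ring 1, then ring 2. Ring 3 stopped it at its top face, with about 3.5 N of contact. I took it back to ring 2 and lowered it until the ring carried its weight, then let go.
- **Forces:** the highest contact force in the readings I took was about 3.5 N; I only read it at the end of each move.
- **Last checks:**
  - In the last pictures, the head and tail were within about 3 pixels of where they should appear for an upright torch in ring 2 (1–3 mm).
  - The gripper was clear, about 22 cm away.
  - The brush and whistle on the ledge looked unmoved. I did not measure any bystander, and the arm partly hid the wide-ring end in the top view.
  - The cradled torch was outside the last picture, but the arm never went near it.

One small disagreement: in the scene view, the lens was about 3 pixels lower in the picture than computed, within the error of the camera calibration.

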